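# Slide the parts tray home and stow the ceiling canopy in the chest

### The arm

A 7-joint arm with a two-finger parallel gripper is mounted at the origin on the work surface. World frame = base frame: x ahead of the robot, y to its left, z up, the work surface at z = 0. Lengths are in m, angles in degrees, forces in N, time in s.
With the tool pointing down it reaches from about 0.4 to 0.875 m from the base axis. Payload 4.4 kg.
Tool frame: the origin (TCP) lies at the very end of the fingers, on their centre line; the grasp point (between the pads) lies 19 mm behind it; z points along the fingers, y is the direction in which the jaws open and shut (so a half turn about z gives the same grasp; the last joint's range is limited). The gripper opens to 85 mm and grips with 20 to 120 N. Pads are 22 mm wide; open, the fingers measure 114 mm over their backs; the gripper's body (76 mm by 85 mm) begins 54 mm behind the grasp point. The pads swing forward as they close: fully open they stand 13 mm farther back than shut.
Start: joints at [-3.77, 36.005, 2.206, 86.941, -1.547, 57.084, -1.146], TCP at [0.65, 0, 0.231] pointing down, gripper open.
Joint ranges: [-175.42, 175.42], [-21.48, 121.26], [-71.46, 75.88], [10.55, 141.38], [-63.04, 243.04], [13.31, 113.54], [-168.57, 168.57]. Speed limits (degrees/s): [147.25, 147.25, 180, 180, 180, 180, 180].

### API

Orientations are given as [roll, pitch, yaw] about the fixed x, y, z axes, in that order (R = Rz(yaw) Ry(pitch) Rx(roll)).
In Python, from plant import env, viewer, job gives the robot as it stands.
- The arm moves only by the tool jog_arm, never from a script. Its argument "targets" is a list that holds one entry, the list of rows, each a list of 5 numbers: the closure, from -1 (fully open) to 1 (shut), then the shift along the world's x, y, z in m, then the turn about the world's z in rad. A call has 1 to 10 rows; each row shifts and turns the commanded pose from where the row before left it; what a row does not reach is not made up. A row lasts 1/12 s, in which the tool goes at most 41.7 mm and 7.16 degrees, less where a joint would pass 70% of its speed; a pose out of reach is approached as far as the arm can. A call is refused whole if a number of a shift passes 0.0417 or a number of a turn 0.125, either way. A call with a gripper value outside its range is refused whole. The fingers move at their own pace and stop on an object; "squeeze" is the grip in N (left out, the last holds). Time passes only in rows, so rows that do not move let the fingers close. It gives the time, the measured TCP pose, the force and the opening at its end, in the units of the state.
- env.state(): the state, without advancing time (a new reading comes with each control period).
- viewer.camera(name): name is "scene" or "side" or "wrist"; returns the picture (420x560x3 uint8, red, green, blue); there is no depth.
- viewer.camera_params(name): a dict with "fx", "fy", "cx", "cy" (pixels), "extrinsics" (4x4, takes a point from camera to world coordinates); the wrist camera has in their place "hand_eye" (4x4, takes a point from camera to tool coordinates, whose origin is the TCP and whose axes are the flange's). Camera axes: x right, y up, looking along -z (the intrinsics and any distortion apply to the point x, -y, -z); pixel columns grow to the right and rows downward; lengths in m; the calibration is good to about 2 mm. The wrist camera is an equidistant fisheye: a pixel r from the principal point sees the ray r / f radians off the axis. A picture is of the moment at which its call begins: read the wrist's pose just before it. camera_params takes no time and is no camera call.
- job.sign_off(): hands the job in, once; it reports no verdict.
The state is a dict: "time_s": time; "q": joint angles; "joint_velocities": joint speeds; "joint_torque": joint torques, N m; "tcp_pos": TCP position; "tcp_rot": TCP orientation; "ft_force": force on the tool from outside, world axes, zero at the start; "torque": the same for the moment, N m; "width": opening from 0.0 (shut) to 1.0 (fully open).
Only numpy, scipy, OpenCV 4.12 (cv2) and the standard library are available. Lean on these libraries where they do the work, as an engineer would, in place of code of your own. Each camera call takes 0.05 s, during which the arm holds its last target.

### The job

The open steel parts chest has a sliding tray of brass fittings lying over its deep well. Hook a fingertip behind the tray's far lip and drag it gently towards the robot until it bears firmly on the rubber buffers at the near end of the chest, without ramming them or tipping the tray. Then pick up the wide brass ceiling canopy by its neck and set it down gently, upright and mouth down, on the floor of the well that this has opened, let go of it, and leave the tray resting against the buffers and all other things on the bench where they are.

Things in the scene. Friction and masses are not known exactly. Their poses are not given: they have to be found in the camera images.
- chest: open-topped parts chest of grey sheet steel, fixed. Outside 328 (x) x 208 (y) x 115 mm high; walls and floor 4 mm thick. Origin: centre of its underside. Its -x end is the near end (towards the robot), z up. Along both long sides a ledge, 14 mm wide, top at height 62 mm, carries the tray, which slides on the ledges along the chest's x.
- near_wall: near end wall of the chest, with two black rubber buffers (20 mm across, at height 91 mm, 60 mm to either side of the middle) on bolts screwed in or out: their faces stand 8 to 48 mm inside the wall's inner face, not measured, to be felt. They give 1 mm per 5 N; the tray should press on them with 3 to 12 N. Origin: mid-thickness, bench level, 162 mm from the chest's origin.
- tray: shallow loose steel tray of brass fittings, 0.5 to 1 kg, on the chest's ledges. Walls outside 124 (x) x 196 (y) x 42 mm high; with the 8 mm lips on its near and far walls 140 mm long. Origin: centre of its underside, at height 62 mm; axes as the chest's. Upper edge 11 mm below the chest's rim. 52 to 117 mm to go; dragging takes 2 to 10 N, steadily.
- far_lip: rolled lip along the top of the tray's far wall, a bar 8 (x) x 180 (y) x 8 mm high, part of the tray. Origin: middle of its outer (far) upper edge, at height 104 mm; +x points away from the tray to the chest's far wall, 55 to 80 mm off at the start. A fingertip let down behind it should reach 15 to 25 mm below this edge.
- well_floor (a point): point on the floor of the chest, 94 mm from the chest's origin towards the far end, at height 4 mm: about the middle of the open well that is left when the tray is home. The well is then 132 to 172 mm long (x) and 172 mm wide between the ledges.
- canopy: wide bell-shaped brass ceiling canopy, standing mouth down on the bench left or right of the chest, 0.32 kg, round, 92 mm across at the mouth, 76 mm high: shell up to 44 mm, above it a plain round neck 22 mm in diameter. Origin: centre of its underside, z up.
- canopy_neck (a point): centre of the canopy's neck, 61.5 mm above the canopy's underside; the neck is 22 mm in diameter and runs 15 mm up and down from here. Grasp it from above.
- bell: narrower, taller brass bell, 68 mm across and 88 mm high with an 18 mm neck, standing on the other side of the chest from the canopy; not to be moved. Origin: centre of its underside.
- candle: white candle sleeve, 24 mm in diameter, 96 mm high, standing; leave alone
- ringnut: brass ring 48 mm across, 12 mm high; leave alone
- polish: plastic bottle 52 mm across, 150 mm high; leave alone
- jar: glass jar 64 mm across, 85 mm high; leave alone
Mind the look-alikes: they are no part of the job. What is shaped like the canopy but pink is not meant. There is more than one size of the tray; the one meant has the size given above.

How it is judged:
By the outcome, as a careful person would: the job done as asked, in the order asked, and still so for the second after the job is handed in, with the robot touching nothing.
It also fails if it takes over 58 s, if anything falls off the work surface, if the arm or the gripper's body presses on something with over 40 N, if the wrist force passes 120 N, or if a joint passes its speed limit or range.

## Working session

There is one attempt and no reset: what is moved stays moved. The work goes in short steps, Python scripts to look and compute and a tool call to move; the robot and the scene stay as the last step left them, time stands still between calls to the robot, and variables do not carry over. Pictures are saved under pics/ and viewed, and the job is handed in when it is done.

Besides the shell and the picture viewer there is one more tool, called after "Call:" as name([rows], argument=value, ...), one row to a line, values as JSON. jog_arm: Moves the arm, as the interface text tells. Its arguments: {"type":"object","properties":{"targets":{"type":"array"},"squeeze":{"type":"number"}},"required":["targets"]}

```bash
ls; mkdir -p pics
python3 - <<'E'
from plant import env, viewer, job
import cv2,numpy as np
s=env.state();print(s)
for n in ["scene","side","wrist"]:
    im=viewer.camera(n);cv2.imwrite(f"pics/{n}0.png",im[...,::-1]);p=viewer.camera_params(n);print(n,{k:np.round(v,4).tolist() if not isinstance(v,str) else v for k,v in p.items()})
E
```

```text
pics
{'time_s': 0.0, 'q': array([-3.77002438, 36.05844459,  2.20207879, 86.99498091, -1.54972756,
       57.08094498, -1.14448351]), 'joint_velocities': array([-0.01921911,  0.04622592, -0.06384007, -0.06629736, -0.04202921,
       -0.03969852, -0.0885709 ]), 'joint_torque': array([-1.11932164e-03, -5.63405585e+01,  1.22606792e+00, -1.93450052e+01,
        1.09587883e-02,  1.05136272e-02, -8.84369996e-06]), 'tcp_pos': array([6.49402450e-01, 4.83762434e-05, 2.30399903e-01]), 'tcp_rot': array([-1.79895251e+02, -1.26470998e-03,  9.00003165e+01]), 'ft_force': array([-0.51811649,  0.01802314, -0.00227644]), 'torque': array([ 0.03940028, -0.01034463, -0.036174  ]), 'width': 0.9981463310627092}
scene {'fx': 494.5506, 'fy': 494.5506, 'cx': 275.2743, 'cy': 209.4989, 'extrinsics': [[0.1274, -0.7365, 0.6643, 1.5004], [0.9918, 0.09, -0.0904, -0.1361], [0.0067, 0.6704, 0.7419, 1.1529], [0.0, 0.0, 0.0, 1.0]]}
side {'fx': 471.1138, 'fy': 471.1138, 'cx': 279.7529, 'cy': 211.0447, 'extrinsics': [[0.9235, 0.2763, -0.2661, 0.2129], [-0.3833, 0.6375, -0.6683, -0.7774], [-0.015, 0.7192, 0.6947, 0.9225], [0.0, 0.0, 0.0, 1.0]]}
wrist {'fx': 325.1923, 'fy': 325.1923, 'cx': 286.3907, 'cy': 213.5705, 'hand_eye': [[0.0001, 0.9567, 0.291, 0.0746], [1.0, -0.0002, 0.0006, -0.0], [0.0006, 0.291, -0.9567, -0.1431], [0.0, 0.0, 0.0, 1.0]]}
```

View pics/scene0.png

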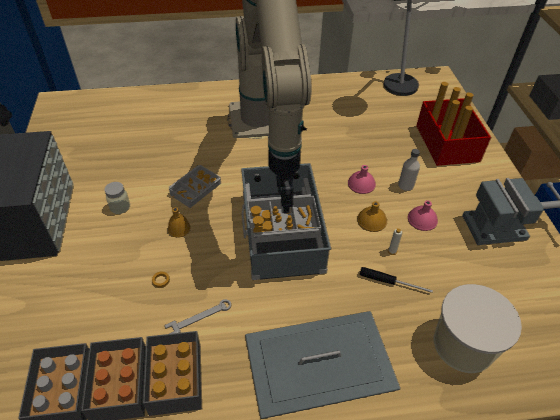

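View pics/side0.png

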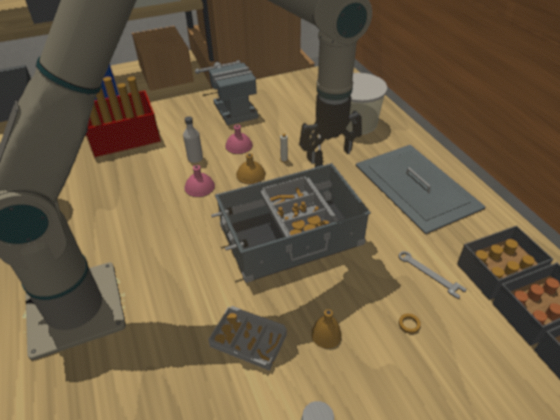

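View pics/wrist0.png

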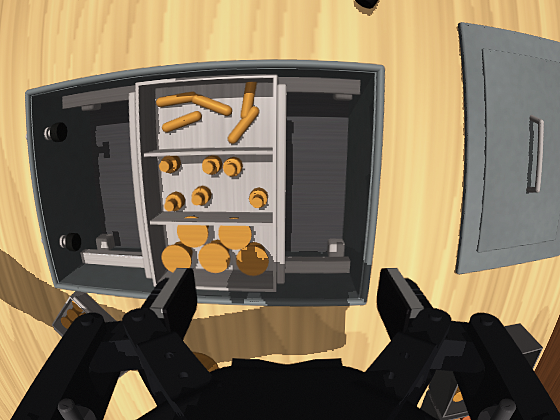

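The scene picture shows the chest at (285,220) and the brass canopy candidate at (373,214). Two pink look-alikes stand at (362,178) and (424,213). The taller bell is at (178,220), and a small look-alike tray lies on the bench at (195,185). In the wrist view image right is +x, the chest rim spans (27,92)–(383,305), the tray's far lip is near column 281, and the buffers are at (55,132) and (70,241). I'll enlarge these next.

```bash
cat > h.py <<'E'
import numpy as np,cv2
from scipy.spatial.transform import Rotation as Ro
from plant import env, viewer, job
def tcp(s):
    T=np.eye(4);T[:3,:3]=Ro.from_euler('xyz',s['tcp_rot'],degrees=True).as_matrix();T[:3,3]=s['tcp_pos'];return T
def ray(n,uv,s=None):
    p=viewer.camera_params(n);x=(uv[0]-p['cx'])/p['fx'];y=(uv[1]-p['cy'])/p['fy']
    if n=='wrist':
        r=np.hypot(x,y);k=np.sin(r)/max(r,1e-9);d=np.array([x*k,-y*k,-np.cos(r)]);E=tcp(s)@np.array(p['hand_eye'])
    else:
        d=np.array([x,-y,-1.]);E=np.array(p['extrinsics'])
    d=E[:3,:3]@d;return E[:3,3],d/np.linalg.norm(d)
def plane(n,uv,z,s=None):
    o,d=ray(n,uv,s);return o+d*(z-o[2])/d[2]
def tri(rs):
    A=np.zeros((3,3));b=np.zeros(3)
    for o,d in rs:
        P=np.eye(3)-np.outer(d,d);A+=P;b+=P@o
    X=np.linalg.solve(A,b);return X,[1e3*np.linalg.norm((np.eye(3)-np.outer(d,d))@(X-o)) for o,d in rs]
def proj(n,X,s=None):
    p=viewer.camera_params(n);E=tcp(s)@np.array(p['hand_eye']) if n=='wrist' else np.array(p['extrinsics'])
    c=np.linalg.inv(E)@np.r_[X,1];v=np.array([c[0],-c[1],-c[2]])
    if n=='wrist':
        h=np.hypot(v[0],v[1]);v=np.array([v[0]/h,v[1]/h])*np.arctan2(h,v[2])
    else: v=v[:2]/v[2]
    return v*p['fx']+[p['cx'],p['cy']]
def crop(f,o,x0,y0,x1,y1,k):
    im=cv2.imread(f)[y0:y1,x0:x1];cv2.imwrite(o,cv2.resize(im,None,fx=k,fy=k,interpolation=cv2.INTER_CUBIC))
E
python3 - <<'E'
from h import *
crop('pics/scene0.png','pics/c1.png',340,150,450,270,5)
crop('pics/side0.png','pics/c2.png',170,110,380,280,3.8)
crop('pics/scene0.png','pics/c3.png',235,155,335,285,4.6)
# brass masks
for n in['scene','side']:
    hsv=cv2.cvtColor(cv2.imread(f'pics/{n}0.png'),cv2.COLOR_BGR2HSV)
    for nm,lo,hi in [('brass',(8,150,40),(24,255,230)),('pink',(160,80,80),(179,255,255))]:
        m=cv2.inRange(hsv,lo,hi);k,l,st,c=cv2.connectedComponentsWithStats(m)
        print(n,nm,[(st[i].tolist(),c[i].round(1).tolist()) for i in range(1,k) if 150<st[i,4]<3000])
E
```

```text
scene brass [([46, 0, 197, 20, 2711], [134.4, 7.0]), ([296, 0, 47, 7, 249], [317.3, 2.4]), ([432, 82, 16, 40, 272], [439.2, 100.3]), ([440, 87, 47, 53, 1008], [457.1, 115.0]), ([504, 126, 56, 54, 1106], [531.6, 153.1]), ([357, 201, 30, 31, 620], [372.1, 218.1]), ([168, 207, 22, 31, 443], [177.9, 224.5]), ([251, 206, 21, 26, 398], [261.0, 219.5]), ([152, 271, 18, 17, 165], [160.3, 279.0]), ([171, 342, 25, 56, 736], [183.9, 369.1]), ([150, 344, 24, 56, 701], [159.8, 371.2]), ([112, 348, 27, 56, 717], [126.5, 375.3]), ([92, 351, 24, 56, 711], [102.3, 378.2])]
scene pink [([348, 165, 27, 29, 503], [361.6, 181.4]), ([408, 201, 29, 30, 582], [422.8, 217.3])]
side brass [([118, 77, 26, 42, 588], [130.8, 99.4]), ([104, 78, 19, 43, 309], [113.3, 101.2]), ([97, 92, 15, 31, 246], [103.6, 108.7]), ([237, 162, 27, 21, 396], [249.9, 172.7]), ([476, 239, 42, 23, 386], [498.1, 250.1]), ([492, 255, 42, 23, 359], [513.2, 266.0]), ([515, 278, 44, 25, 431], [537.7, 290.0]), ([533, 304, 27, 19, 254], [547.8, 312.6]), ([313, 311, 27, 37, 625], [325.8, 331.0]), ([400, 314, 20, 19, 163], [409.5, 322.8])]
side pink [([226, 125, 26, 28, 424], [238.1, 141.9]), ([185, 166, 29, 30, 545], [198.6, 183.6])]
```

View pics/c1.png

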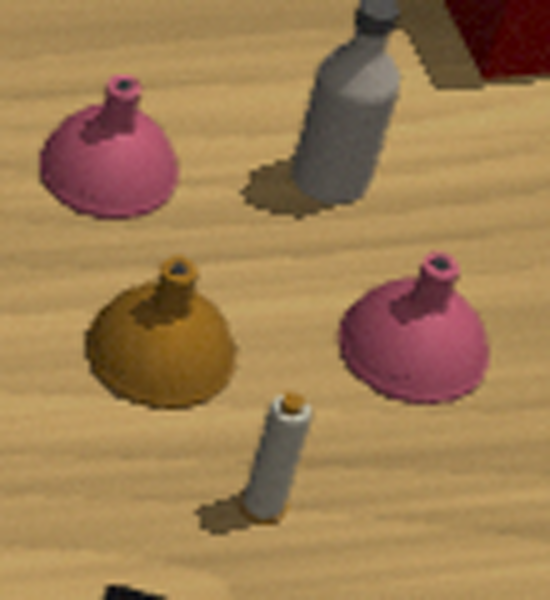

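View pics/c2.png

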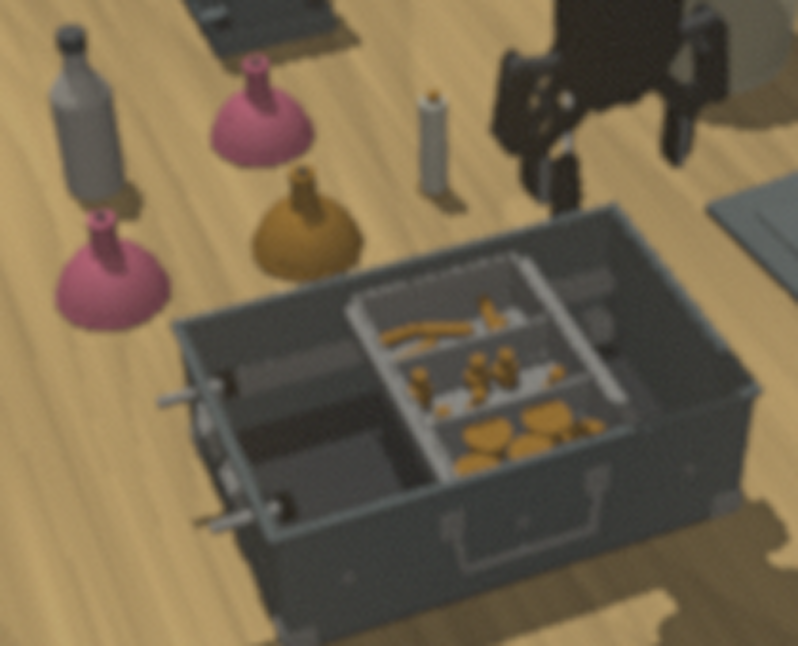

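View pics/c3.png

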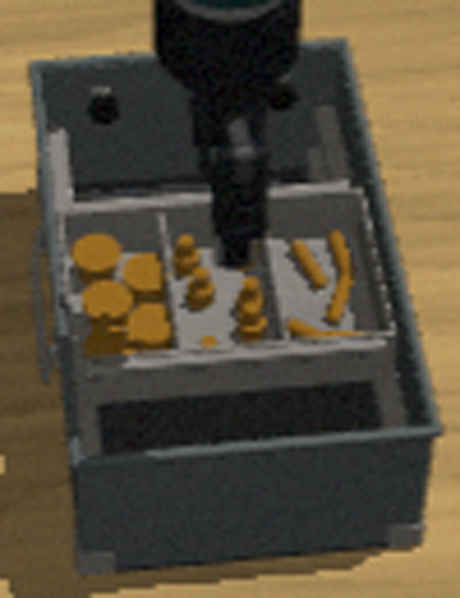

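The crop shows that the brass canopy at scene (373,214) is wide with a thin neck, so it fits. The two same-shaped pink ones at (362,178) and (424,213) are ruled out by colour, and the narrow brass bell at (178,220) is on the other side. The tray meant is the one in the chest, not the small one on the bench at (195,185).

Run:
```python
from h import *
s=env.state()
C={'nearR(-y)':[('scene',(241.5,168.5)),('side',(241,251.3)),('wrist',(52,288))],
'near+y':[('scene',(310.7,164.1)),('side',(216,195.5)),('wrist',(27,92))],
'far+y':[('scene',(330.7,248.9)),('side',(331.8,164.5)),('wrist',(383,66))],
'far-y':[('scene',(251.5,254.3)),('side',(370,212.6)),('wrist',(366,305))],
'necktop':[('scene',(376,203.4)),('side',(249.5,155.3))]}
for k,v in C.items():
    X,e=tri([ray(n,u,s) for n,u in v]);print(k,X.round(4),np.round(e,1),[plane(n,u,.115 if 'neck' not in k else .076,s)[:2].round(4).tolist() for n,u in v])
for u in [(286,85),(284,275),(277,80),(277,290)]: print('lip',plane('wrist',u,.104,s).round(4))
crop('pics/wrist0.png','pics/c4.png',120,60,400,320,2.3)
crop('pics/wrist0.png','pics/c5.png',10,60,150,320,2.3)
```

```text
nearR(-y) [ 0.3901 -0.09    0.1182] [3.1 0.3 3.2] [[0.3911, -0.0906], [0.3911, -0.0871], [0.3824, -0.0928]]
near+y [0.394  0.1219 0.1134] [1.8 2.1 2.5] [[0.397, 0.123], [0.3943, 0.1174], [0.392, 0.1217]]
far+y [0.7266 0.1188 0.1113] [1.2 1.6 1.6] [[0.728, 0.1178], [0.7236, 0.1123], [0.7265, 0.1195]]
far-y [ 0.7231 -0.0931  0.1173] [1.9 1.9 1.7] [[0.7201, -0.0914], [0.723, -0.0935], [0.7254, -0.0955]]
necktop [0.5469 0.2958 0.0735] [0.9 0.9] [[0.5483, 0.2955], [0.5461, 0.2913]]
lip [0.6488 0.1017 0.104 ]
lip [ 0.6469 -0.0672  0.104 ]
lip [0.6415 0.106  0.104 ]
lip [ 0.6402 -0.0835  0.104 ]
```

View pics/c4.png

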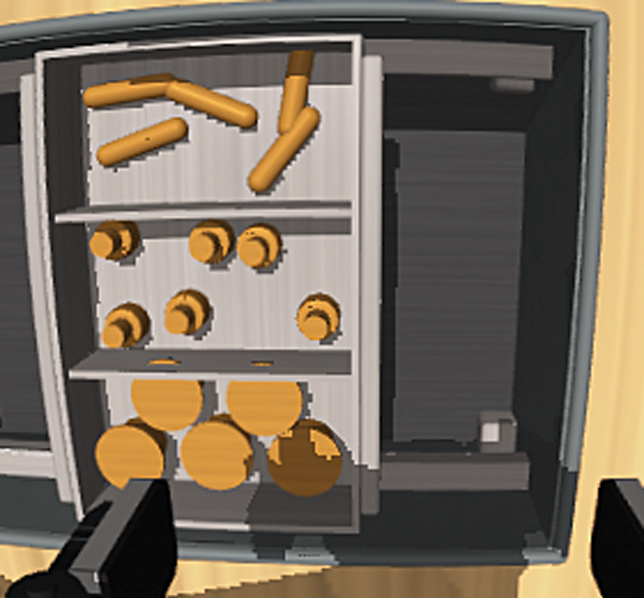

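View pics/c5.png

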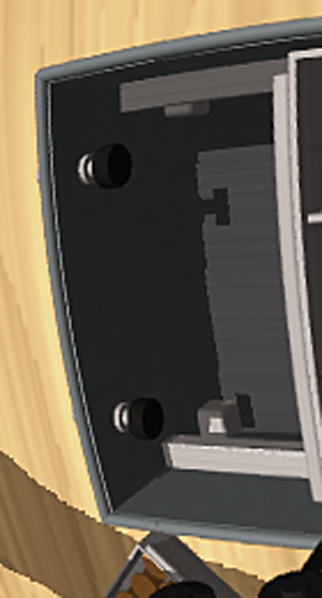

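Run:
```python
from h import *
s=env.state()
for u in [(60,131.7),(74.3,241.7),(66,131.7),(80,241.7)]: print('buf',plane('wrist',u,.091,s).round(4))
for u in [(130,82),(150,285)]: print('nearlip',plane('wrist',u,.104,s).round(4))
for nm,v in {'pinkA':[('scene',(364.8,167)),('side',(198,166.7))],'pinkB':[('scene',(427.6,203)),('side',(237.3,126.5))],'candle':[('scene',(398.5,230.5)),('side',(284,135.5))]}.items():
    X,e=tri([ray(n,u) for n,u in v]);print(nm,X.round(3),np.round(e,1))
```

```text
buf [0.4168 0.0763 0.091 ]
buf [ 0.4151 -0.044   0.091 ]
buf [0.4252 0.0754 0.091 ]
buf [ 0.4236 -0.0436  0.091 ]
nearlip [0.5118 0.1133 0.104 ]
nearlip [ 0.5111 -0.0831  0.104 ]
pinkA [0.391 0.301 0.077] [0.9 0.9]
pinkB [0.563 0.451 0.074] [0.7 0.7]
candle [0.67  0.324 0.091] [0.6 0.6]
```

Call:
jog_arm([
  [[1,0.011,0.0045,0,0],[1,0.011,0.0045,0,0],[1,0.011,0.0045,0,0],[1,0,0,-0.02,0],[1,0,0,-0.02,0],[1,0,0,-0.02,0],[1,0,0,0,0],[1,0,0,0,0],[1,0,0,0,0],[1,0,0,0,0]],
], squeeze=60)

```text
time_s: 0.98
tcp_pos: [0.6841, 0.0135, 0.173]
tcp_rot: [179.8, -0.0, 90.0]
ft_force: [1.0, -0.9, 0.4]
width: 0.001
```

Run:
```python
from h import *
s=env.state();im=viewer.camera('wrist');cv2.imwrite('pics/w1.png',im[...,::-1]);print(s['tcp_pos'],proj('wrist',[.648,.0135,.104],s),proj('wrist',s['tcp_pos'],s))
```

```text
[0.68409474 0.0135201  0.1729638 ] [234.51269442 227.51186385] [286.5907591  273.82601903]
```

View pics/w1.png

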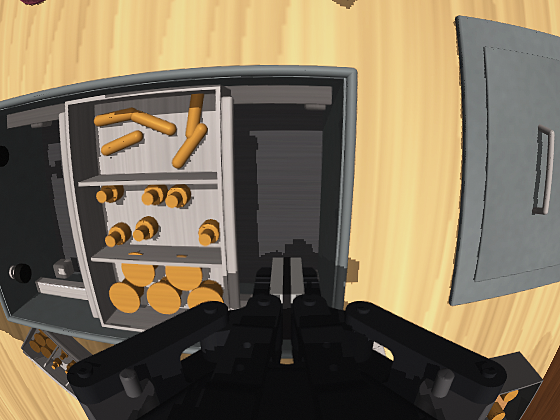

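The lip's outer edge appears at column 234, row 227, which is where x=0.648, z=0.104 projects, so the two wrist positions agree. The shut fingertips at (287,274) are over the gap between the lip and the far wall (column 340).

Call:
jog_arm([
  [[1,0,0,-0.015,0],[1,0,0,-0.015,0],[1,0,0,-0.015,0],[1,0,0,-0.01,0],[1,0,0,-0.01,0],[1,0,0,-0.006,0],[1,0,0,-0.006,0],[1,0,0,-0.006,0],[1,0,0,-0.005,0],[1,0,0,0,0]],
])

```text
time_s: 1.87
tcp_pos: [0.6825, 0.0135, 0.0824]
tcp_rot: [-179.9, -0.0, 90.0]
ft_force: [0.0, -0.8, -0.3]
width: -0.001
```

Call:
jog_arm([
  [[1,-0.004,0,0,0],[1,-0.004,0,0,0],[1,-0.004,0,0,0],[1,-0.002,0,0,0],[1,-0.002,0,0,0],[1,-0.001,0,0,0],[1,-0.001,0,0,0],[1,0,0,0,0]],
])

```text
time_s: 2.53
tcp_pos: [0.6649, 0.0135, 0.0834]
tcp_rot: [180.0, -0.0, 90.0]
ft_force: [0.3, 0.1, 0.2]
width: 0.002
```

Call:
jog_arm([
  [[1,-0.001,0,0,0],[1,-0.001,0,0,0],[1,-0.001,0,0,0],[1,-0.001,0,0,0]],
])

```text
time_s: 2.87
tcp_pos: [0.662, 0.0135, 0.0834]
tcp_rot: [179.9, -0.0, 90.0]
ft_force: [4.1, 0.4, -0.7]
width: -0.0
```

Call:
jog_arm([
  [[1,-0.001,0,0,0],[1,-0.001,0,0,0],[1,-0.001,0,0,0],[1,-0.001,0,0,0]],
])

```text
time_s: 3.2
tcp_pos: [0.6575, 0.0136, 0.0834]
tcp_rot: [179.9, -0.0, 90.0]
ft_force: [4.6, 0.4, -2.4]
width: 0.001
```

Call:
jog_arm([
  [[1,-0.001,0,0,0],[1,-0.001,0,0,0],[1,-0.001,0,0,0],[1,-0.001,0,0,0]],
])

```text
time_s: 3.53
tcp_pos: [0.653, 0.0136, 0.0834]
tcp_rot: [180.0, -0.0, 90.0]
ft_force: [4.1, 0.1, -3.0]
width: 0.001
```

Call:
jog_arm([
  [[1,-0.001,0,-0.0005,0],[1,-0.0015,0,-0.0005,0],[1,-0.0015,0,0,0],[1,-0.002,0,0,0]],
])

```text
time_s: 3.87
tcp_pos: [0.6489, 0.0136, 0.0833]
tcp_rot: [179.8, -0.0, 90.0]
ft_force: [5.8, 0.3, 0.4]
width: 0.004
```

Call:
jog_arm([
  [[1,-0.002,0,0,0],[1,-0.002,0,0,0],[1,-0.002,0,0,0],[1,-0.002,0,0,0],[1,-0.002,0,0,0],[1,-0.002,0,0,0],[1,-0.002,0,0,0],[1,-0.002,0,0,0]],
])

```text
time_s: 4.53
tcp_pos: [0.633, 0.0139, 0.0833]
tcp_rot: [179.7, -0.0, 90.0]
ft_force: [5.9, 1.1, -0.2]
width: -0.001
```

Call:
jog_arm([
  [[1,-0.002,0,0,0],[1,-0.002,0,0,0],[1,-0.002,0,0,0],[1,-0.002,0,0,0],[1,-0.002,0,0,0],[1,-0.002,0,0,0],[1,-0.002,0,0,0]],
])

```text
time_s: 5.12
tcp_pos: [0.619, 0.014, 0.0833]
tcp_rot: [179.7, -0.0, 90.0]
ft_force: [6.3, 1.7, 0.6]
width: 0.003
```

Call:
jog_arm([
  [[1,-0.002,0,0,0],[1,-0.002,0,0,0],[1,-0.002,0,0,0],[1,-0.0015,0,0,0],[1,-0.0015,0,0,0],[1,-0.001,0,0,0],[1,-0.001,0,0,0]],
])

```text
time_s: 5.7
tcp_pos: [0.6081, 0.014, 0.0833]
tcp_rot: [179.7, -0.0, 90.0]
ft_force: [6.7, 0.6, -0.2]
width: 0.002
```

Run:
```python
from h import *
s=env.state();im=viewer.camera('wrist');cv2.imwrite('pics/w2.png',im[...,::-1]);im=viewer.camera('scene');cv2.imwrite('pics/s2.png',im[...,::-1]);crop('pics/s2.png','pics/s2c.png',225,150,345,290,4)
print(s['tcp_pos'],s['ft_force'])
```

```text
[0.60808947 0.0140172  0.08329894] [ 6.68888742  0.63162538 -0.21912114]
```

View pics/w2.png

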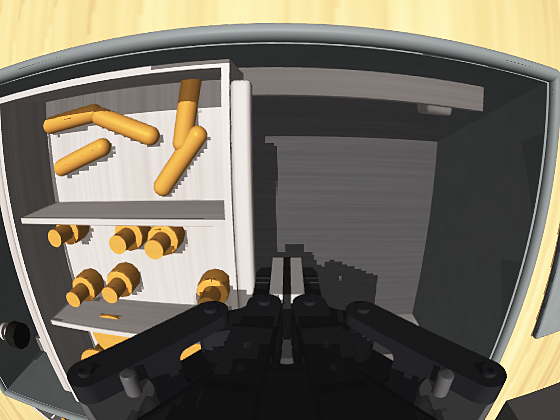

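View pics/s2c.png

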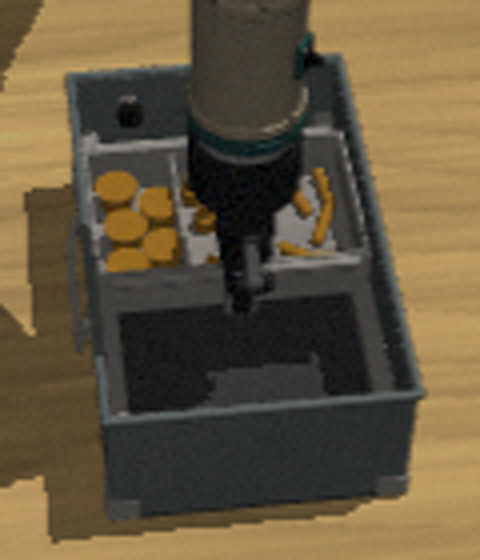

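The tray is level and straight in the pictures, with its far lip at column 240 and the buffer still clear of the near lip. Dragging takes about 6 N. From here I'll go more slowly.

Call:
jog_arm([
  [[1,-0.001,0,0,0],[1,-0.001,0,0,0],[1,-0.001,0,0,0],[1,-0.001,0,0,0],[1,-0.001,0,0,0],[1,-0.001,0,0,0]],
])

```text
time_s: 6.3
tcp_pos: [0.6022, 0.014, 0.0833]
tcp_rot: [179.7, -0.0, 90.0]
ft_force: [6.7, 1.1, -0.9]
width: 0.0
```

Call:
jog_arm([
  [[1,-0.001,0,0,0],[1,-0.001,0,0,0],[1,-0.001,0,0,0],[1,-0.001,0,0,0],[1,-0.001,0,0,0],[1,-0.001,0,0,0]],
])

```text
time_s: 6.8
tcp_pos: [0.5962, 0.014, 0.0833]
tcp_rot: [179.7, -0.0, 90.0]
ft_force: [6.5, 0.8, 1.0]
width: -0.002
```

Call:
jog_arm([
  [[1,-0.001,0,0,0],[1,-0.001,0,0,0],[1,-0.001,0,0,0],[1,-0.001,0,0,0],[1,-0.001,0,0,0],[1,-0.001,0,0,0]],
])

```text
time_s: 7.3
tcp_pos: [0.5902, 0.014, 0.0833]
tcp_rot: [179.7, -0.0, 90.0]
ft_force: [7.8, 0.7, -0.2]
width: 0.001
```

Call:
jog_arm([
  [[1,-0.001,0,0,0],[1,-0.0005,0,0,0],[1,-0.0005,0,0,0]],
])

```text
time_s: 7.55
tcp_pos: [0.5882, 0.014, 0.0833]
tcp_rot: [179.7, -0.0, 90.0]
ft_force: [6.2, 0.0, 0.2]
width: -0.0
```

Call:
jog_arm([
  [[1,-0.001,0,0,0],[1,-0.001,0,0,0]],
])

```text
time_s: 7.72
tcp_pos: [0.5863, 0.014, 0.0833]
tcp_rot: [179.7, -0.0, 90.0]
ft_force: [7.6, 1.1, -0.5]
width: -0.002
```

Call:
jog_arm([
  [[1,-0.001,0,0,0],[1,-0.001,0,0,0]],
])

```text
time_s: 7.88
tcp_pos: [0.5842, 0.014, 0.0833]
tcp_rot: [179.7, -0.0, 90.0]
ft_force: [6.6, 0.6, 0.2]
width: -0.0
```

Call:
jog_arm([
  [[1,-0.001,0,0,0],[1,-0.001,0,0,0]],
])

```text
time_s: 8.05
tcp_pos: [0.5823, 0.014, 0.0833]
tcp_rot: [179.7, -0.0, 90.0]
ft_force: [6.6, 0.6, -0.5]
width: 0.002
```

Call:
jog_arm([
  [[1,-0.001,0,0,0],[1,-0.001,0,0,0]],
])

```text
time_s: 8.22
tcp_pos: [0.5803, 0.014, 0.0833]
tcp_rot: [179.7, -0.0, 90.0]
ft_force: [6.8, 0.2, 0.1]
width: 0.001
```

Call:
jog_arm([
  [[1,-0.0005,0,0,0],[1,-0.0005,0,0,0]],
])

```text
time_s: 8.38
tcp_pos: [0.5793, 0.014, 0.0833]
tcp_rot: [179.7, -0.0, 90.0]
ft_force: [7.1, 1.8, -0.3]
width: 0.001
```

Call:
jog_arm([
  [[1,-0.0005,0,0,0],[1,-0.0005,0,0,0]],
])

```text
time_s: 8.55
tcp_pos: [0.5783, 0.014, 0.0833]
tcp_rot: [179.7, -0.0, 90.0]
ft_force: [6.6, 1.1, 0.7]
width: 0.003
```

Call:
jog_arm([
  [[1,-0.0005,0,0,0],[1,-0.0005,0,0,0]],
])

```text
time_s: 8.72
tcp_pos: [0.5773, 0.014, 0.0833]
tcp_rot: [179.7, -0.0, 90.0]
ft_force: [5.8, 1.1, 0.3]
width: -0.006
```

Run:
```python
from h import *
s=env.state();im=viewer.camera('side');cv2.imwrite('pics/d3.png',im[...,::-1]);crop('pics/d3.png','pics/d3c.png',200,160,340,280,5)
print(s['tcp_pos'],s['ft_force'])
```

```text
[0.57727321 0.01402964 0.08326074] [5.83394256 1.05464667 0.32854233]
```

View pics/d3c.png

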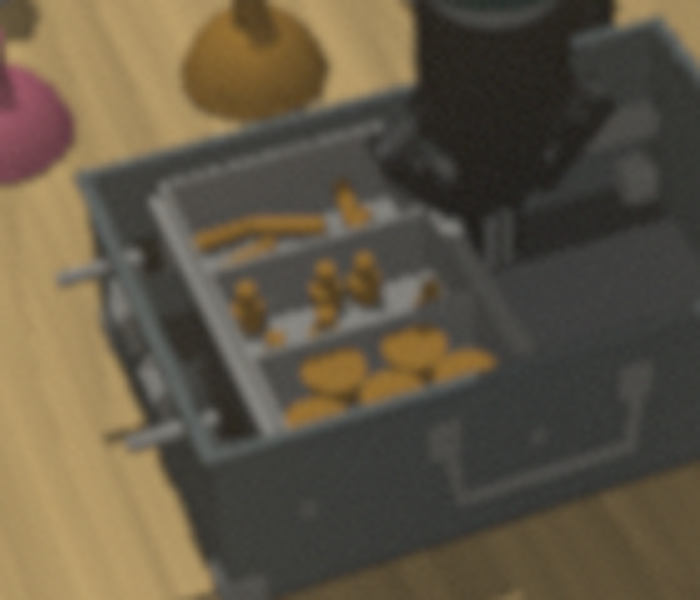

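The side crop shows the tray level and close to the buffers at (150,245) and (205,420), with a small gap left.

Call:
jog_arm([
  [[1,-0.0007,0,0,0],[1,-0.0007,0,0,0],[1,-0.0006,0,0,0]],
])

```text
time_s: 9.02
tcp_pos: [0.5753, 0.014, 0.0833]
tcp_rot: [179.7, -0.0, 90.0]
ft_force: [6.1, 0.5, 0.0]
width: -0.001
```

Call:
jog_arm([
  [[1,-0.0007,0,0,0],[1,-0.0007,0,0,0],[1,-0.0006,0,0,0]],
])

```text
time_s: 9.27
tcp_pos: [0.5733, 0.014, 0.0833]
tcp_rot: [179.7, -0.0, 90.0]
ft_force: [6.5, 1.9, -0.1]
width: -0.005
```

Call:
jog_arm([
  [[1,-0.0007,0,0,0],[1,-0.0007,0,0,0],[1,-0.0006,0,0,0]],
])

```text
time_s: 9.52
tcp_pos: [0.5722, 0.0137, 0.0834]
tcp_rot: [179.6, -0.0, 90.0]
ft_force: [8.7, 0.1, -2.0]
width: 0.001
```

Call:
jog_arm([
  [[1,-0.0005,0,0,0],[1,0,0,0,0]],
])

```text
time_s: 9.68
tcp_pos: [0.572, 0.0136, 0.0834]
tcp_rot: [179.6, -0.0, 90.0]
ft_force: [9.0, -0.1, -2.4]
width: -0.001
```

Call:
jog_arm([
  [[1,-0.0005,0,0,0],[1,-0.0005,0,0,0],[1,0,0,0,0]],
])

```text
time_s: 9.93
tcp_pos: [0.5718, 0.0135, 0.0835]
tcp_rot: [179.5, -0.0, 90.0]
ft_force: [9.5, -0.3, -2.7]
width: 0.005
```

Call:
jog_arm([
  [[1,-0.0005,0,-0.0003,0],[1,0,0,0,0]],
])

```text
time_s: 10.1
tcp_pos: [0.5718, 0.0135, 0.0834]
tcp_rot: [179.4, -0.0, 90.0]
ft_force: [9.6, 0.2, -1.8]
width: 0.001
```

Call:
jog_arm([
  [[1,-0.0007,0,-0.0002,0],[1,-0.0007,0,0,0],[1,-0.0006,0,0,0],[1,0,0,0,0]],
])

```text
time_s: 10.43
tcp_pos: [0.5712, 0.0135, 0.0835]
tcp_rot: [179.3, -0.0, 90.0]
ft_force: [11.4, -0.4, -3.0]
width: 0.002
```

Call:
jog_arm([
  [[1,-0.0007,0,-0.0002,0],[1,-0.0007,0,0,0],[1,-0.0006,0,0,0],[1,0,0,0,0]],
])

```text
time_s: 10.77
tcp_pos: [0.5706, 0.0135, 0.0837]
tcp_rot: [179.1, -0.0, 90.0]
ft_force: [14.3, 0.4, -3.0]
width: -0.002
```

Call:
jog_arm([
  [[1,0.001,0,0,0],[1,0.001,0,0,0],[1,0.001,0,0,0],[1,0.001,0,0,0],[1,0.001,0,0,0],[1,0.0015,0,0,0]],
])

```text
time_s: 11.27
tcp_pos: [0.5708, 0.0134, 0.0827]
tcp_rot: [179.9, -0.0, 90.0]
ft_force: [2.9, 0.8, 2.5]
width: -0.001
```

Call:
jog_arm([
  [[1,0.001,0,0,0],[1,0.002,0,0,0],[1,0.003,0,0,0],[1,0.004,0,0,0],[1,0.005,0,0,0],[1,0.005,0,0,0],[1,0,0,0,0],[1,0,0,0,0]],
])

```text
time_s: 11.93
tcp_pos: [0.5895, 0.0135, 0.0814]
tcp_rot: [-180.0, -0.0, 90.0]
ft_force: [-0.2, 0.4, -0.5]
width: 0.002
```

Run:
```python
from h import *
s=env.state();print(s['tcp_pos'],s['ft_force'])
im=viewer.camera('wrist');cv2.imwrite('pics/w4.png',im[...,::-1])
im=viewer.camera('side');cv2.imwrite('pics/d4.png',im[...,::-1]);crop('pics/d4.png','pics/d4c.png',200,160,340,280,5)
```

```text
[0.5895475  0.01351989 0.08136815] [-0.21435573  0.4036191  -0.48198235]
```

View pics/d4c.png

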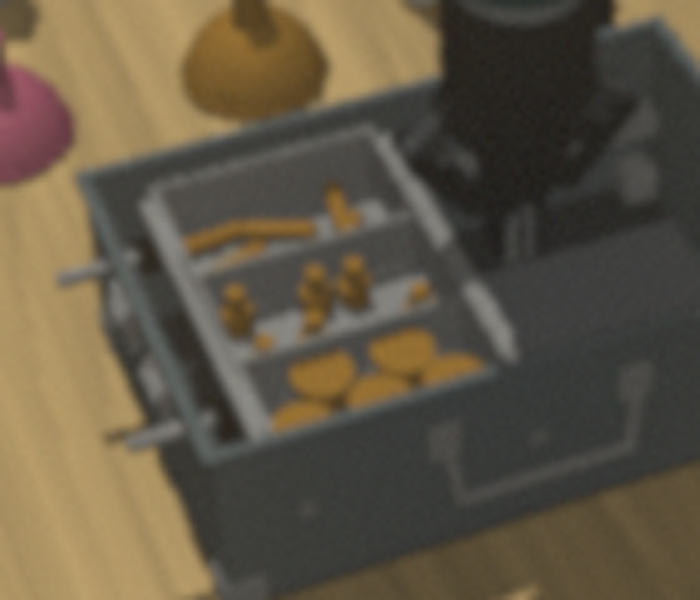

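View pics/w4.png

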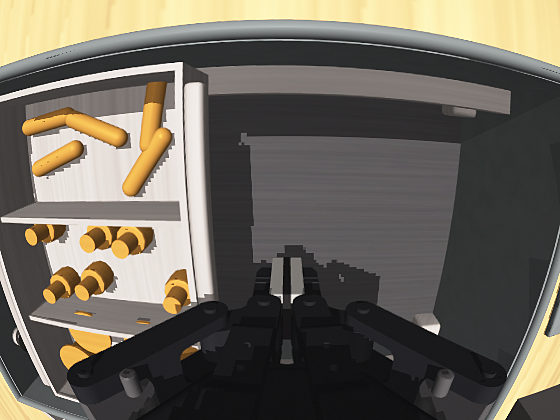

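The tray is against the buffers and level. The sensor reads zero with the finger off it, and the far lip now sits at about column 195 in the wrist view. I'll lift and go to the canopy.

Call:
jog_arm([
  [[1,0.005,0,0.005,0],[1,0.005,0,0.015,0],[1,0,0,0.025,0],[1,0,0,0.03,0],[1,0,0.01,0.03,0],[1,-0.01,0.03,0.025,0],[-1,-0.01,0.03,0.01,0],[-1,-0.01,0.03,0.005,0],[-1,-0.01,0.03,0,0],[-1,-0.01,0.03,0,0]],
])

```text
time_s: 12.87
tcp_pos: [0.5494, 0.175, 0.228]
tcp_rot: [179.9, -0.0, 90.0]
ft_force: [0.4, 0.2, -0.2]
width: 0.563
```

Call:
jog_arm([
  [[-1,0,0.03,0,0],[-1,0,0.03,0,0],[-1,0,0.02,0,0],[-1,0,0.01,0,0],[-1,0,0,0,0],[-1,0,0,0,0],[-1,0,0,0,0]],
])

```text
time_s: 13.45
tcp_pos: [0.55, 0.261, 0.2267]
tcp_rot: [180.0, 0.1, 89.8]
ft_force: [1.5, -1.4, -0.2]
width: 1.0
```

Run:
```python
from h import *
s=env.state();print(s['tcp_pos'],s['tcp_rot'],s['width'])
im=viewer.camera('wrist');cv2.imwrite('pics/w5.png',im[...,::-1])
print(proj('wrist',[.547,.296,.0735],s))
```

```text
[0.54998616 0.26095517 0.2266607 ] [1.79999928e+02 1.02562685e-01 8.98466279e+01] 1.0003291833729846
[283.23623306 160.43302372]
```

View pics/w5.png

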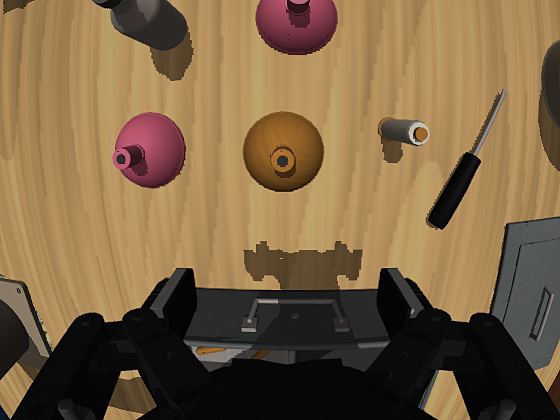

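The brass canopy's neck mouth is at wrist pixel (283,160), and the two-view estimate projects to (283.2,160.4), so they agree. I'll combine all three views.

Run:
```python
from h import *
s=env.state()
X,e=tri([ray('wrist',(283,159.5),s),ray('scene',(376,203.4)),ray('side',(249.5,155.3))]);print(X,e)
print(plane('wrist',(283,159.5),.0765,s))
hsv=cv2.cvtColor(cv2.imread('pics/w5.png'),cv2.COLOR_BGR2HSV)
m=cv2.inRange(hsv,(8,160,40),(22,255,230));m[:100]=0;m[200:]=0;m[:,:230]=0;m[:,340:]=0
c=max(cv2.findContours(m,0,2)[0],key=cv2.contourArea);b=cv2.boundingRect(c);print(b)
u=b[0]+b[2]/2;print([plane('wrist',(u,b[1]+b[3]/2),z,s).round(4) for z in (0,.01)],plane('wrist',(b[0],b[1]+b[3]/2),.005,s),plane('wrist',(b[0]+b[2],b[1]+b[3]/2),.005,s))
```

```text
[0.54684855 0.29631747 0.07306882] [np.float64(0.4707467224429352), np.float64(0.8777944079732781), np.float64(1.0183663628778552)]
[0.5469062  0.29724253 0.0765    ]
(243, 112, 81, 79)
[array([0.5466, 0.2964, 0.    ]), array([0.5467, 0.2975, 0.01  ])] [0.50101816 0.29749924 0.005     ] [0.59227163 0.2971263  0.005     ]
```

Call:
jog_arm([
  [[-1,-0.001,0.012,0,0],[-1,-0.001,0.012,-0.005,0],[-1,-0.001,0.012,-0.02,0],[-1,0,0,-0.025,0],[-1,0,0,-0.025,0],[-1,0,0,-0.02,0],[-1,0,0,-0.015,0],[-1,0,0,-0.01,0],[-1,0,0,0,0],[-1,0,0,0,0]],
])

```text
time_s: 14.33
tcp_pos: [0.5463, 0.3001, 0.1064]
tcp_rot: [-180.0, -0.0, 90.0]
ft_force: [-0.0, 0.7, -0.4]
width: 0.998
```

Run:
```python
from h import *
s=env.state();print(s['tcp_pos'],s['tcp_rot'],s['width'],s['ft_force'])
im=viewer.camera('wrist');cv2.imwrite('pics/w6.png',im[...,::-1])
```

```text
[0.54633139 0.3001194  0.10637086] [-1.79968846e+02 -7.08920000e-03  9.00210535e+01] 0.9976484831563417 [-0.01069947  0.7184224  -0.44390999]
```

View pics/w6.png

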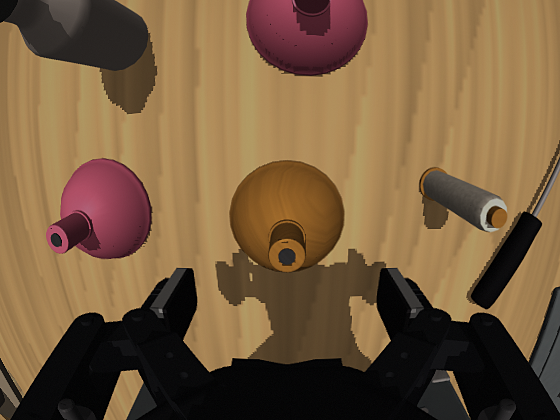

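Run:
```python
from h import *
s=env.state()
print([plane('wrist',(287,255),z,s).round(4) for z in(.073,.0765)])
s5=dict(tcp_pos=np.array([0.54998616,0.26095517,0.2266607]),tcp_rot=np.array([179.99993,.10256,89.84663]))
print(tri([ray('wrist',(287,255),s),ray('wrist',(283,159.5),s5)]))
```

```text
[array([0.5472, 0.2952, 0.073 ]), array([0.5472, 0.2967, 0.0765])]
(array([0.54702505, 0.29750166, 0.07825783]), [np.float64(0.18147587861946948), np.float64(0.18147587861949627)])
```

The two wrist positions give the neck top at (0.547, 0.297, 0.078), agreeing with the text's 0.0765.

Call:
jog_arm([
  [[-1,0.0007,-0.003,-0.012,0],[-1,0,0,-0.015,0],[-1,0,0,-0.015,0],[-1,0,0,-0.01,0],[-1,0,0,-0.005,0],[-1,0,0,0,0],[-1,0,0,0,0]],
])

```text
time_s: 14.97
tcp_pos: [0.5475, 0.2966, 0.0498]
tcp_rot: [180.0, -0.0, 90.0]
ft_force: [0.9, -0.3, -0.2]
width: 1.002
```

Call:
jog_arm([
  [[1,0,0,0,0],[1,0,0,0,0],[1,0,0,0,0],[1,0,0,0,0],[1,0,0,0,0],[1,0,0,0,0],[1,0,0,0,0],[1,0,0,0,0]],
], squeeze=50)

```text
time_s: 15.63
tcp_pos: [0.5471, 0.2967, 0.0501]
tcp_rot: [-180.0, -0.0, 90.0]
ft_force: [-2.3, -0.9, 6.4]
width: 0.24
```

Call:
jog_arm([
  [[1,0,0,0.004,0],[1,0,0,0.008,0],[1,0,0,0.015,0],[1,0,0,0.02,0],[1,0,0,0.025,0],[1,0,0,0.025,0],[1,0,0,0.025,0],[1,0,0,0.025,0],[1,0,0,0.015,0],[1,0,0,0.008,0]],
])

```text
time_s: 16.47
tcp_pos: [0.5482, 0.2969, 0.2223]
tcp_rot: [179.8, -0.1, 90.0]
ft_force: [-0.6, 0.9, -4.1]
width: 0.24
```

Call:
jog_arm([
  [[1,0.003,-0.01,0.005,0],[1,0.007,-0.02,0.005,0],[1,0.011,-0.03,0,0],[1,0.012,-0.035,0,0],[1,0.012,-0.035,0,0],[1,0.012,-0.035,0,0],[1,0.012,-0.035,0,0],[1,0.012,-0.034,0,0],[1,0.01,-0.025,0,0],[1,0.007,-0.015,0,0]],
])

```text
time_s: 17.3
tcp_pos: [0.645, 0.0158, 0.2282]
tcp_rot: [-179.9, 0.2, 89.7]
ft_force: [0.8, -2.0, -3.3]
width: 0.245
```

Call:
jog_arm([
  [[1,0.003,-0.007,0,0],[1,0,-0.003,0,0],[1,0,0,0,0],[1,0,0,0,0],[1,0,0,0,0]],
])

```text
time_s: 17.72
tcp_pos: [0.6477, 0.0153, 0.2296]
tcp_rot: [-180.0, -0.1, 90.2]
ft_force: [-0.2, -0.6, -3.4]
width: 0.239
```

Run:
```python
from h import *
s=env.state();print(s['tcp_pos'],s['tcp_rot'],s['width'],s['ft_force'])
for n in['wrist','scene','side']:
    im=viewer.camera(n);cv2.imwrite(f'pics/{n}7.png',im[...,::-1])
crop('pics/scene7.png','pics/scene7c.png',225,130,365,290,3.5)
crop('pics/side7.png','pics/side7c.png',200,130,390,280,4)
```

```text
[0.64766697 0.01534363 0.22955665] [-1.79965492e+02 -8.98306547e-02  9.01962923e+01] 0.23899217754793955 [-0.18607849 -0.61916519 -3.35086143]
```

View pics/wrist7.png

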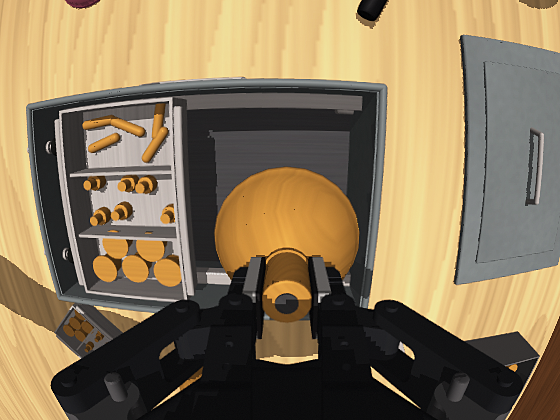

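View pics/scene7c.png

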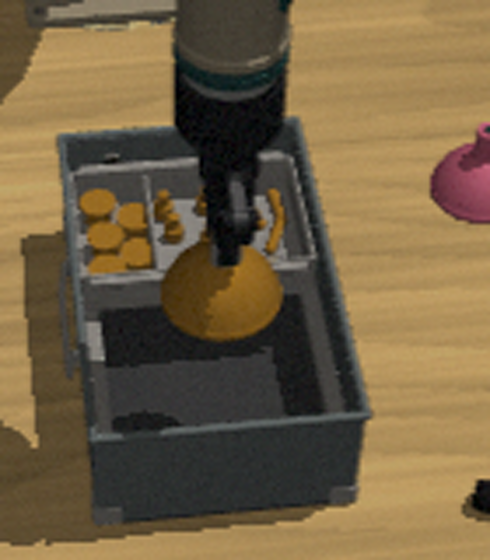

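View pics/side7c.png

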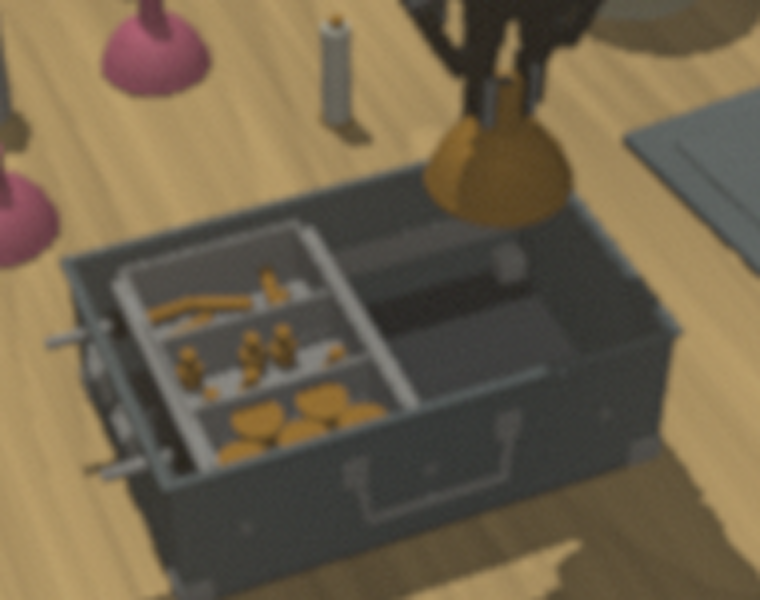

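Run:
```python
from h import *
s=env.state()
print('lip',plane('wrist',(187,150),.104,s),plane('wrist',(188,230),.104,s))
print('farwall in',plane('wrist',(378,150),.115,s),plane('wrist',(367,260),.115,s))
print('side rims inner',plane('wrist',(280,92),.115,s))
```

```text
lip [0.56309413 0.0633997  0.104     ] [ 0.55865683 -0.00874682  0.104     ]
farwall in [0.72216003 0.06453096 0.115     ] [ 0.71982301 -0.0327237   0.115     ]
side rims inner [0.64265925 0.10910914 0.115     ]
```

Call:
jog_arm([
  [[1,0,-0.001,-0.008,0],[1,0,-0.001,-0.018,0],[1,0,0,-0.025,0],[1,0,0,-0.025,0],[1,0,0,-0.025,0],[1,0,0,-0.022,0],[1,0,0,-0.016,0],[1,0,0,-0.012,0],[1,0,0,-0.008,0],[1,0,0,-0.004,0]],
])

```text
time_s: 18.7
tcp_pos: [0.6477, 0.0106, 0.0654]
tcp_rot: [-179.9, 0.0, 90.0]
ft_force: [-0.5, -0.7, -3.0]
width: 0.238
```

Call:
jog_arm([
  [[1,0,0,-0.002,0],[1,0,0,0,0],[1,0,0,0,0]],
])

```text
time_s: 18.95
tcp_pos: [0.649, 0.0105, 0.0655]
tcp_rot: [179.9, -0.0, 90.0]
ft_force: [0.5, -0.5, -4.0]
width: 0.24
```

Call:
jog_arm([
  [[1,0,0.001,-0.003,0],[1,0,0,-0.003,0],[1,0,0,-0.002,0],[1,0,0,0,0]],
])

```text
time_s: 19.28
tcp_pos: [0.6478, 0.0116, 0.0562]
tcp_rot: [-180.0, -0.0, 90.0]
ft_force: [-0.7, -0.4, -2.0]
width: 0.245
```

Call:
jog_arm([
  [[1,0,0,-0.001,0],[1,0,0,-0.001,0],[1,0,0,0,0]],
])

```text
time_s: 19.53
tcp_pos: [0.6481, 0.0115, 0.0544]
tcp_rot: [-180.0, -0.0, 90.0]
ft_force: [-0.3, -0.2, -3.3]
width: 0.24
```

Call:
jog_arm([
  [[1,0,0,-0.0005,0],[1,0,0,-0.0005,0],[1,0,0,0,0]],
])

```text
time_s: 19.78
tcp_pos: [0.6484, 0.0115, 0.0541]
tcp_rot: [180.0, -0.0, 90.0]
ft_force: [-0.6, -0.4, 1.3]
width: 0.238
```

Call:
jog_arm([
  [[0.45,0,0,0,0],[0.4,0,0,0,0],[0.3,0,0,0,0],[0.2,0,0,0,0],[0.1,0,0,0,0],[0,0,0,0,0],[0,0,0,0,0],[0,0,0,0,0]],
], squeeze=20)

```text
time_s: 20.45
tcp_pos: [0.6483, 0.0115, 0.0536]
tcp_rot: [180.0, -0.0, 90.0]
ft_force: [-0.3, 1.1, 0.1]
width: 0.498
```

Run:
```python
from h import *
s=env.state();print(s['tcp_pos'],s['width'],s['ft_force'])
im=viewer.camera('wrist');cv2.imwrite('pics/w8.png',im[...,::-1])
```

```text
[0.64825526 0.01151632 0.0536337 ] 0.4978956451305602 [-0.29535076  1.06990086  0.14318456]
```

View pics/w8.png

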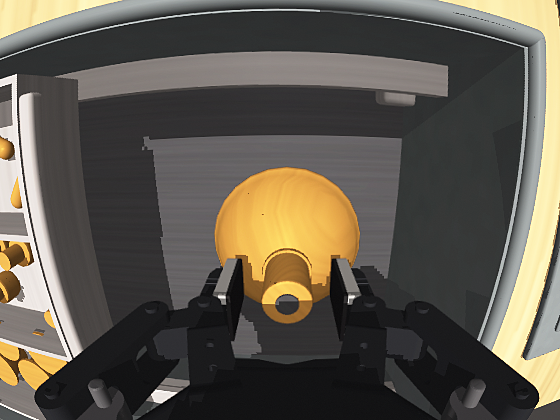

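The fingers are open and clear on both sides of the neck at (288,305), and the canopy is upright. I'll rise straight up.

Call:
jog_arm([
  [[0,0,0,0.004,0],[0,0,0,0.008,0],[0,0,0,0.015,0],[0,0,0,0.025,0],[0,0,0,0.03,0],[0,0,0,0.03,0],[0,0,0,0.03,0],[0,0,0,0.02,0],[0,0,0,0.015,0],[0,0,0,0.005,0]],
])

```text
time_s: 21.33
tcp_pos: [0.6499, 0.0115, 0.2396]
tcp_rot: [179.7, -0.0, 90.0]
ft_force: [0.5, 0.1, -0.2]
width: 0.499
```

Call:
jog_arm([
  [[0,0,-0.02,0.01,0],[0,0,-0.03,0.01,0],[0,0,-0.03,0,0],[0,0,-0.02,0,0],[0,0,0,0,0],[0,0,0,0,0],[0,0,0,0,0],[0,0,0,0,0]],
])

```text
time_s: 22.0
tcp_pos: [0.6482, -0.0864, 0.2553]
tcp_rot: [-180.0, -0.1, 90.1]
ft_force: [-0.0, -1.0, 0.3]
width: 0.5
```

Run:
```python
from h import *
s=env.state();print(s['time_s'],s['tcp_pos'],s['width'],s['ft_force'])
for n in['wrist','scene','side']:
    im=viewer.camera(n);cv2.imwrite(f'pics/{n}9.png',im[...,::-1])
crop('pics/scene9.png','pics/scene9c.png',225,130,365,290,3.5)
crop('pics/side9.png','pics/side9c.png',200,130,390,280,4)
for n in['scene','side']:
    hsv=cv2.cvtColor(cv2.imread(f'pics/{n}9.png'),cv2.COLOR_BGR2HSV)
    for nm,lo,hi in [('brass',(8,150,40),(24,255,230)),('pink',(160,80,80),(179,255,255))]:
        m=cv2.inRange(hsv,lo,hi);k,l,st,c=cv2.connectedComponentsWithStats(m)
        print(n,nm,[c[i].round(1).tolist() for i in range(1,k) if 150<st[i,4]<700])
```

```text
22.0 [ 0.64815776 -0.08636096  0.25526025] 0.49987505583717 [-0.03380005 -0.96803932  0.31797925]
scene brass [[302.5, 2.8], [439.1, 100.3], [450.5, 112.3], [463.5, 117.4], [260.5, 198.9], [177.9, 224.6], [284.2, 245.3], [160.4, 279.2]]
scene pink [[361.6, 181.3], [422.8, 217.4]]
side brass [[135.7, 97.4], [113.2, 101.1], [125.5, 101.5], [103.7, 108.8], [319.0, 217.8], [273.1, 234.6], [497.9, 250.1], [513.3, 265.9], [537.7, 290.1], [547.9, 312.6], [326.9, 333.9]]
side pink [[238.1, 141.9], [198.7, 183.7]]
```

View pics/wrist9.png

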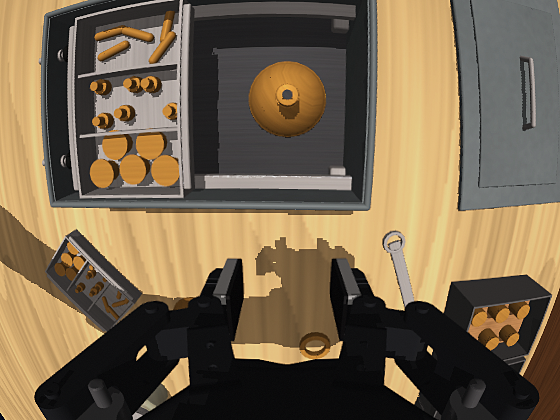

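View pics/side9c.png

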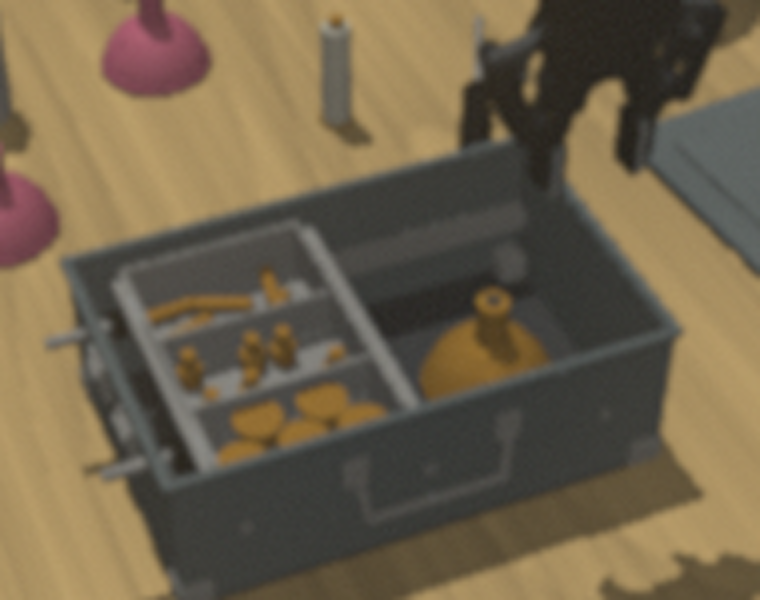

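View pics/scene9.png

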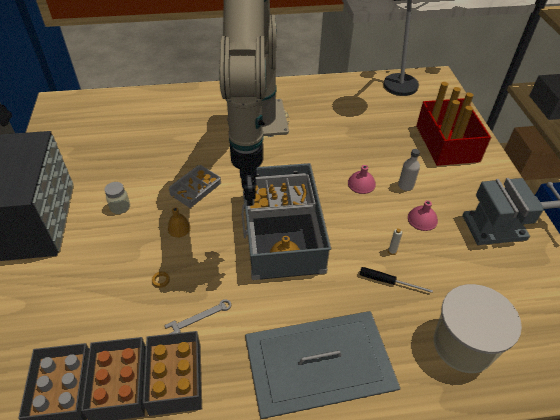

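The canopy stands upright in the well at wrist pixel (288,96). The tray is level and unmoved since the drag: its side-crop edges are the same before and after the placing. The bell and the pink pieces have not moved in the scene view. The bell's 3-pixel shift in the side mask comes from the gripper's shadow.

```bash
python3 -c "
from plant import job;print(job.sign_off())"
```

```text
the job is handed in; nothing more can be done
None
```

I did both parts in the order asked and handed the job in at about 22 s; no verdict was reported.

- **Tray:** I hooked the shut fingertips about 21 mm below the top of the far lip and dragged the tray about 90 mm. Dragging took about 4–7 N. I felt the buffers and built up to 14.3 N at the wrist, which leaves about 8 N on them after friction. I only have that force as this difference, and I could not measure what stayed on the buffers after I let go. The tray stayed level and did not move visibly afterwards.
- **Canopy:** I gripped it by its neck, set it down at about (0.648, 0.012) and let go. Contact with the floor came at the expected height, pressing with about 5 N. The last pictures show it upright and mouth down, clear of the tray and the chest walls.
- **Other things:** They stayed where they were in the views. One check disagreed slightly: the bell's colour mask shifted by 3 pixels in the side view. I put this down to the gripper's shadow, because the bell did not move in the scene view.
- **Measurements:** The canopy's neck top came out at 73 mm when all three cameras were combined and 78 mm from two wrist positions. The stated height of 76 mm lies between them.

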